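# Shift the microtome blade holder to its third click

### The job

Push the microtome's blade holder along its white bed towards the green end stop, counting the clicks, and leave it seated in the third click (the green mark) so that a fresh stretch of blade comes into use. Push the yellow-faced upright lever gently with the fingers, without gripping it, and do not let the holder run past the third click into the fourth. Leave the jar, wax block, slide box and brush where they are.

Things in the scene. Friction and masses are not known exactly. Their poses are not given: they have to be found in the camera images.
- bed: Fixed base: black foot plate 150 x 300 x 12 mm, white bed 110 x 280 mm on it, bed top 45 mm above the bench. Origin: centre of the underside; z up. +y runs along the bed to the green end stop (bar across the +y end, top 67 mm above the bench): the push direction. Marks for five clicks on the white strips beside the holder at y = -26, -8, 10, 28, 46 mm; the third is green, the others black.
- holder (a joint): Slide along bed +y, m: 0 parked, 0.108 end; starts at 0 to 0.008. Clicks at 0.028, 0.046, 0.064 (third), 0.082, 0.100; ridge tops to pass before each at 0.019, 0.037, 0.055, 0.073, 0.091. Free (under 2 N) to 0.010. Leaving a click takes 5 to 8 N, less near the ridge top; 1-2 mm past it the holder snaps ahead 7 mm into the next click. Let go 2 mm or more clear of ridge tops, it settles in the click.
- holder_mark (a point): Centre of the holder's top, 74 mm above the bench; it lies at bed x = 0, y = joint - 0.054. The holder is a dark block 80 (bed x) x 90 (bed y) mm, moving mass about 0.55 kg; a blade clamp on its +x half rises to 87 mm above the bench. A white line on both its long sides, in line with this point, points at the marks on the bed.
- push_plate: Yellow plate, the -y half of the upright lever: 32 (x) x 7 (y) x 62 mm high. Its outer face is the one to push, towards bed +y. Fixed to the holder. Origin: middle of the lever's foot, 73 mm above the bench, where the yellow and black plates meet; axes as the bed's. Lever top 135 mm above the bench; the lever stands 12 mm from the holder's centre towards bed -x.
- lever_back: Black plate that makes the other (+y) half of the lever: 32 x 7 x 62 mm, origin and axes as the yellow plate's. The whole lever is 14 mm thick in y. Pressing both plates at once counts as gripping.
- push_point (a point): Point on the outer (-y) yellow face, in the middle of its width, 113 mm above the bench (22 mm below the lever's top). The holder's top, 74 mm above the bench, lies beneath it and reaches 38 mm behind it towards -y.
- jar: Amber specimen jar with a white cap, 52 mm across, 85 mm high, loose, beyond the bed on its +x side. Origin: centre of the underside. To be left alone.
- cassette: Blue cassette 29 x 41 x 6 mm with a white wax block on it, 18 mm high in all, loose, on the bed's -x side (robot side). Origin: centre of the underside. To be left alone.
- slide_box: Grey slide box 85 x 34 x 28 mm, loose, beyond the bed on its +x side. Origin: centre of the underside. To be left alone.
- brush: Fine sectioning brush with a wooden handle, 152 mm long, 9 mm thick, lying loose on the bench off the bed's -y end. Origin: on the bench, at its middle. To be left alone.

How it is judged:
On the way, in this order (a step that is already met when the one before it is completed fails the run):
1. the fingers push the yellow face of the lever (contact force between the fingers and push_plate above 1 N).
2. the holder reaches the first click (value of joint holder above 0.025 m).
3. the holder reaches the second click (value of joint holder above 0.043 m).
4. the holder reaches the third click (value of joint holder above 0.061 m).
At the end, for the whole second after the job is handed in: The holder rests in its third click (joint 64 mm, within 3 mm) (value of joint holder between 0.061 and 0.067 m and velocity of joint holder between -0.01 and 0.01 m/s); the robot touches nothing.
It fails at once if the holder runs past the third click, over the ridge to the fourth (joint above 76 mm) (value of joint holder above 0.076 m).
It fails at once if the lever is gripped: both its faces pressed at once with more than 3 N (contact force between the fingers and push_plate above 3 N and contact force between the fingers and lever_back above 3 N).
It fails at once if the lever is pushed roughly (more than 30 N) (contact force between the fingers and push_plate above 30 N or contact force between the fingers and lever_back above 30 N).
It fails at once if the jar, wax block, slide box or brush is moved more than 15 mm (distance of any of jar, cassette, slide_box, brush from where it was at the start of the episode above 0.015 m).
It also fails if it takes over 45 s, if anything falls off the work surface, if the arm or the gripper's body presses on something with over 40 N, if the wrist force passes 120 N, or if a joint passes its speed limit or range.

### The arm

A 6-joint arm with a two-finger parallel gripper is mounted at the origin on the work surface. World frame = base frame: x ahead of the robot, y to its left, z up, the work surface at z = 0. Lengths are in m, angles in rad, forces in N, time in s.
With the tool pointing down it reaches from about 0.35 to 0.85 m from the base axis. Payload 8.1 kg.
Tool frame: the origin (TCP) lies at the very end of the fingers, on their centre line; the grasp point (between the pads) lies robot.hold_point_z behind it (robot.hold_point_z is the distance from the TCP to the grasp point, in m); z points along the fingers, y is the direction in which the jaws open and shut (so a half turn about z gives the same grasp; the last joint's range is limited). The gripper opens to 93 mm and grips with 3 to 60 N. Pads are 15 mm wide; open, the fingers measure 128 mm over their backs; the gripper's body (75 mm by 188 mm) begins 65 mm behind the grasp point.
Start: joints at [1.259, 0.13, 1.488, -0, 1.523, -0.085], TCP at [0.135, 0.585, 0.219] pointing down, gripper open.
Joint ranges: [-2.96, 2.96], [-0.89, 2.26], [0.02, 2.5], [-1.34, 4.48], [0, 2.73], [-2.66, 2.66]. Speed limits (rad/s): [2.39, 2.39, 2.79, 3.14, 3.14, 3.14].

### API

Orientations are given as a rotation vector (axis times angle).
In Python, from plant import robot, cams gives the robot as it stands. The module is installed in compiled form; this text tells all that it offers.
- The arm moves only by the tool step_arm, never from a script. Its argument "deltas" is a list of rows, each an object with "offset": the shift along the tool's x, y, z in cm, a list of three; "roll": the turn about the tool's z in rad. In form: [{"offset": [x, y, z], "roll": roll}, ...]. A call has 1 to 12 rows; each row shifts and turns the commanded pose from where the row before left it, along the tool's axes as they then stand; what a row does not reach is not made up. A row lasts 1/8 s, in which the tool goes at most 62.5 mm and 10.7 degrees, less where a joint would pass 70% of its speed; a pose out of reach is approached as far as the arm can. A call with a gripper value outside its range is refused whole. "fingers" is the finger opening in cm, from 0 to 9.3, set as the call begins (left out, the last holds). The fingers move at their own pace and stop on an object; "grip_force" is the grip in N (left out, the last holds). Time passes only in rows, so rows that do not move let the fingers close. It gives the time, the measured TCP pose, the force and the opening at its end, in the units of the state.
- robot.read_state(): the state, without advancing time (a new reading comes with each control period).
- cams.read_camera(name): name is "scene" or "top" or "wrist"; returns a dict with "pixels" (400x640x3 uint8, red, green, blue), "fx", "fy", "cx", "cy" (pixels), "k1" (the pictures are not rectified: a ray, as slopes to the right and down, at radius r is drawn at 1 + k1 r^2 times it, then the intrinsics apply), "extrinsics" (4x4, takes a point from world to camera coordinates). Camera axes: x right, y down, z forward; pixel columns grow to the right and rows downward; lengths in m; the calibration is good to about 2 mm. A picture is of the moment at which its call begins. There is no depth.
- robot.close_job(): hands the job in, once; it reports no verdict.
Trained networks look in a picture, given as the dict that the camera call returned (one of the last four; its "shot" number tells which), for a name from the list of things; names that differ only in an ending like _2 or _b are one class to them, and where a whole thing is asked for, a point or a joint stands for the part that bears it (a point fixed in the world has none). Each returns a list of dicts, best first, with "score" (0 to 1); they miss things now and then, are a little off and sometimes report something else, mostly with a low value. They report only what shows in the picture. A call takes as long as a camera call.
- cams.boxes_of(picture, thing): "xy" ([column, row] in pixels, amid what is visible of it).
- cams.silhouettes(picture, thing): "mask" (400x640 bool, what is visible of it) and "xy" ([column, row] in pixels, amid what is visible of it).
- cams.pinpoint(picture, thing): "xy" ([column, row] in pixels: a listed point, or the origin of a listed thing).
The state is a dict: "t": time; "q": joint angles; "dq": joint speeds; "joint_torque": joint torques, N m; "tool_pos": TCP position; "orientation": TCP orientation; "force": force on the tool from outside, world axes, zero at the start; "wrist_torque": the same for the moment, N m; "opening": finger opening in m.
Only numpy, scipy, OpenCV 4.12 (cv2) and the standard library are available. Lean on these libraries where they do the work, as an engineer would, in place of code of your own. Each camera call takes 0.05 s, during which the arm holds its last target. There are 200 camera calls.

## Working session

There is one attempt and no reset: what is moved stays moved. The work goes in short steps, Python scripts to look and compute and a tool call to move; the robot and the scene stay as the last step left them, time stands still between calls to the robot, and variables do not carry over. Pictures are saved under pics/ and viewed, about 8 in all and at most 12, crops included, and the job is handed in when it is done.

Besides the shell and the picture viewer there is one more tool, called after "Request:" as name(argument=value, ...) on one line, values as JSON. step_arm: Moves the arm, as the interface text tells. Its arguments: {"type":"object","properties":{"deltas":{"type":"array"},"fingers":{"type":"number"},"grip_force":{"type":"number"}},"required":["deltas"]}

```bash
mkdir -p pics
cat > h.py <<'E'
import numpy as np, cv2
from plant import robot, cams
def ray(p,uv):
    d=np.array([(uv[0]-p['cx'])/p['fx'],(uv[1]-p['cy'])/p['fy']]);s=d.copy()
    for _ in range(20): s=d/(1+p['k1']*(s@s))
    E=np.array(p['extrinsics']);R,t=E[:3,:3],E[:3,3]
    return -R.T@t, R.T@np.array([*s,1])
def atz(p,uv,z):
    o,d=ray(p,uv); return o+d*(z-o[2])/d[2]
def tri(l):
    A=np.zeros((3,3));b=np.zeros(3)
    for p,uv in l:
        o,d=ray(p,uv);d=d/np.linalg.norm(d);M=np.eye(3)-np.outer(d,d);A+=M;b+=M@o
    return np.linalg.solve(A,b)
def proj(p,X):
    E=np.array(p['extrinsics']);c=E[:3,:3]@X+E[:3,3];s=c[:2]/c[2];s=s*(1+p['k1']*(s@s))
    return np.array([s[0]*p['fx']+p['cx'],s[1]*p['fy']+p['cy']])
def save(p,n): cv2.imwrite('pics/'+n+'.png',p['pixels'][:,:,::-1])
E
cat > a.py <<'E'
from h import *
np.set_printoptions(precision=4,suppress=True)
Z=dict(bed=0,holder_mark=.074,push_plate=.073,push_point=.113,jar=0,cassette=0,slide_box=0,brush=0)
P={n:cams.read_camera(n) for n in('scene','top')}
for n,p in P.items(): save(p,n+'0')
for th,z in Z.items():
    l=[]
    for n,p in P.items():
        r=cams.pinpoint(p,th)
        if r: print(th,n,np.array(r[0]['xy']).round(1),round(r[0]['score'],2),atz(p,r[0]['xy'],z)); l.append((p,r[0]['xy']))
    if len(l)==2: print('   tri',tri(l))
s=robot.read_state();print(s, robot.hold_point_z)
cv2.imwrite('pics/both.png',cv2.resize(np.vstack([P['scene']['pixels'],P['top']['pixels']])[:,:,::-1],(480,600)))
E
python3 a.py
```

```text
bed scene [286.2 225.1] 0.72 [ 0.5739 -0.0761  0.    ]
bed top [352.5 208.7] 0.57 [ 0.577  -0.0705  0.    ]
   tri [ 0.5759 -0.0733  0.0025]
holder_mark scene [252.8 213.9] 0.58 [ 0.5656 -0.1306  0.074 ]
holder_mark top [380.6 204.2] 0.75 [ 0.5794 -0.1302  0.074 ]
   tri [ 0.5763 -0.1299  0.0938]
push_plate scene [251.3 211.5] 0.47 [ 0.5596 -0.1315  0.073 ]
push_plate top [378.4 215.9] 0.36 [ 0.5528 -0.1255  0.073 ]
   tri [ 0.5537 -0.1289  0.0606]
push_point scene [242.  203.3] 0.53 [ 0.5601 -0.1429  0.113 ]
push_point top [385.2 212.6] 0.41 [ 0.5559 -0.1362  0.113 ]
   tri [ 0.5563 -0.1399  0.1048]
jar scene [244.  311.2] 0.73 [ 0.7005 -0.2023  0.    ]
jar top [408.1 160.3] 0.93 [ 0.6991 -0.205   0.    ]
   tri [ 0.6997 -0.2037 -0.0014]
cassette scene [302.3 164.7] 0.81 [0.4598 0.0018 0.    ]
cassette top [322.4 255.1] 0.74 [ 0.464  -0.0003  0.    ]
   tri [ 0.4639 -0.      0.007 ]
slide_box scene [347.5 286. ] 0.9 [ 0.7274 -0.0175  0.    ]
slide_box top [331.2 142.2] 0.62 [ 0.7407 -0.0159 -0.    ]
   tri [ 0.7341 -0.0186  0.0212]
brush scene [182.1 274.6] 0.79 [ 0.5947 -0.2852  0.    ]
brush top [355.  209.7] 0.57 [ 0.5747 -0.0765  0.    ]
   tri [ 0.5898 -0.1786  0.0189]
{'t': 0.9, 'q': array([ 1.2586,  0.1304,  1.4882,  0.    ,  1.523 , -0.0854]), 'dq': array([ 0.0009,  0.0007, -0.0006, -0.0003,  0.0006,  0.    ]), 'joint_torque': array([ -0.0016, -55.9749, -49.2067,   0.0765,   0.0229,  -0.    ]), 'tool_pos': array([0.1349, 0.5846, 0.2187]), 'orientation': array([-0.3555, -3.1214, -0.    ]), 'force': array([-0.8626,  0.8904, -1.0207]), 'wrist_torque': array([ 0.0142, -0.0075, -0.0278]), 'opening': 0.09276442801078463} 0.0188
```

View pics/both.png

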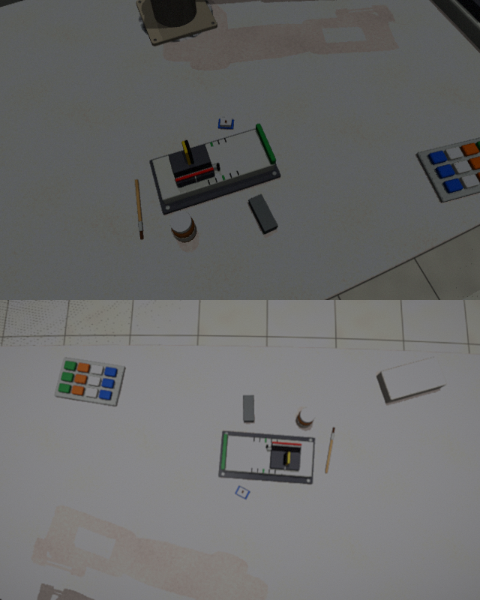

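```bash
python3 -c "
import cv2
a=cv2.imread('pics/top0.png')[120:320,270:470];cv2.imwrite('pics/tc.png',cv2.resize(a,(600,600),interpolation=cv2.INTER_CUBIC))"
```

```text
(no output)
```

View pics/tc.png

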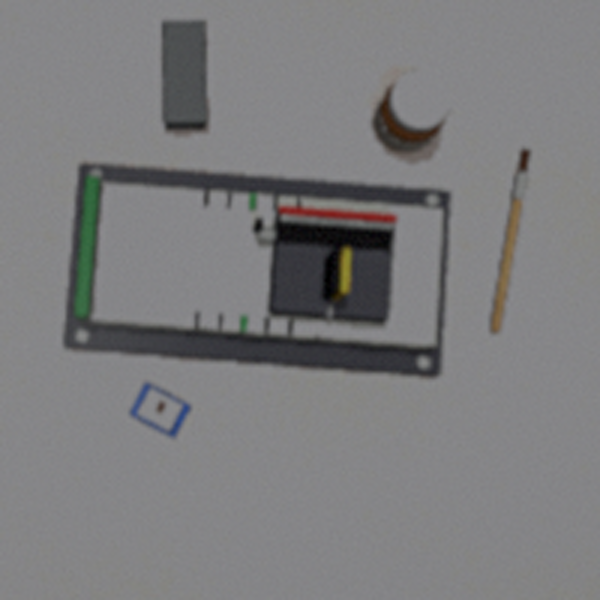

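The top view shows the bed with the green end stop at left (+y is image-left). The lever is at crop (340,272), with its yellow face toward the right. The third marks are green, at crop (253,200) and (243,323). Next I fit the bed pose from the foot-plate corners.

```bash
cat > b.py <<'E'
from h import *
from scipy.spatial.transform import Rotation as R
np.set_printoptions(precision=4,suppress=True)
p=cams.read_camera('top')
C=[atz(p,(c[0]/3+270,c[1]/3+120),.012) for c in [(80,163),(450,192),(438,375),(65,348)]]
L=np.array([(.075,.15),(.075,-.15),(-.075,-.15),(-.075,.15)])
c=np.array(C)[:,:2];m=c.mean(0);W=c-m
yaw=np.arctan2((L[:,0]*W[:,1]-L[:,1]*W[:,0]).sum(),(L*W).sum())
Q=np.array([[np.cos(yaw),-np.sin(yaw)],[np.sin(yaw),np.cos(yaw)]])
print('centre',m,'yaw',yaw,'res mm',(W-L@Q.T)*1e3)
for n,uv,z in [('lever top ynear',(341,246),.135),('lever top far',(332,300),.135),('green up',(253,202),.045),('green dn',(243,323),.045),('white line low',(330,314),.074)]:
    X=atz(p,(uv[0]/3+270,uv[1]/3+120),z); print(n,X,'bed',(Q.T@(X[:2]-m)))
for n in ('push_point','push_plate','holder_mark'):
    r=cams.pinpoint(p,n)
    if r: X=atz(p,r[0]['xy'],dict(push_point=.113,push_plate=.073,holder_mark=.074)[n]);print(n,r[0]['score'],X,Q.T@(X[:2]-m))
s=robot.read_state();T=R.from_rotvec(s['orientation']).as_matrix();print(T,'\n roll needed', )
x=np.array([*(Q@[0,1]),0]);print('bed y',x,'roll',np.arctan2(T[:,1]@x,T[:,0]@x))
E
python3 b.py
```

```text
centre [ 0.5736 -0.0784] yaw -0.05615208913359423 res mm [[-0.5519 -1.2234]
 [-1.2799  0.8293]
 [ 1.7088  2.3786]
 [ 0.1231 -1.9845]]
lever top ynear [ 0.5761 -0.1302  0.135 ] bed [ 0.0054 -0.0515]
lever top far [ 0.5373 -0.124   0.135 ] bed [-0.0337 -0.0476]
green up [ 0.6218 -0.0718  0.045 ] bed [0.0477 0.0093]
green dn [ 0.5273 -0.0654  0.045 ] bed [-0.047   0.0104]
white line low [ 0.5329 -0.1292  0.074 ] bed [-0.0378 -0.053 ]
push_point 0.55 [ 0.5592 -0.1388  0.113 ] [-0.0109 -0.0611]
push_plate 0.55 [ 0.554  -0.1185  0.073 ] [-0.0173 -0.0411]
holder_mark 0.83 [ 0.5766 -0.1268  0.074 ] [ 0.0057 -0.0482]
[[-0.9744  0.2248  0.    ]
 [ 0.2248  0.9744  0.0001]
 [-0.      0.0001 -1.    ]] 
 roll needed
bed y [0.0561 0.9984 0.    ] roll 1.400190625365248
```

Request:
step_arm(deltas=[{"offset": [0,0,0],"roll": 0.175},{"offset": [0,0,0],"roll": 0.175},{"offset": [0,0,0],"roll": 0.175},{"offset": [0,0,0],"roll": 0.175},{"offset": [0,0,0],"roll": 0.175},{"offset": [0,0,0],"roll": 0.175},{"offset": [0,0,0],"roll": 0.175},{"offset": [0,0,0],"roll": 0.175},{"offset": [0,0,0],"roll": 0}], fingers=0, grip_force=20)

```text
t: 2.22
tool_pos: [0.1349, 0.5846, 0.2186]
orientation: [2.282, 2.16, -0.0]
force: [0.3, -0.8, -0.2]
opening: 0.0078
```

Request:
step_arm(deltas=[{"offset": [-3,1.9,0],"roll": 0},{"offset": [-3,1.9,0],"roll": 0},{"offset": [-3,1.9,0],"roll": 0},{"offset": [-3,1.9,0],"roll": 0},{"offset": [-3,1.9,0],"roll": 0},{"offset": [-3,1.9,0],"roll": 0},{"offset": [-3,1.9,0],"roll": 0},{"offset": [-3,1.9,0],"roll": 0},{"offset": [-3,1.9,0],"roll": 0},{"offset": [-3,1.9,0],"roll": 0},{"offset": [-3,1.9,0],"roll": 0},{"offset": [-3,1.9,0],"roll": 0}])

```text
t: 3.72
tool_pos: [0.3429, 0.2114, 0.2189]
orientation: [2.277, 2.164, 0.001]
force: [0.4, -0.2, -0.0]
opening: 0.0006
```

Request:
step_arm(deltas=[{"offset": [-3,1.9,0],"roll": 0},{"offset": [-3,1.9,0],"roll": 0},{"offset": [-3,1.9,0],"roll": 0},{"offset": [-3,1.9,0],"roll": 0},{"offset": [-3,1.9,0],"roll": 0},{"offset": [-3,1.9,0],"roll": 0},{"offset": [-3,1.9,0],"roll": 0},{"offset": [-3,1.9,0],"roll": 0},{"offset": [-3,1.9,0],"roll": 0},{"offset": [-3,1.9,0],"roll": 0},{"offset": [-3,1.9,0],"roll": 0},{"offset": [0,0,0],"roll": 0}])

```text
t: 5.22
tool_pos: [0.533, -0.1306, 0.2183]
orientation: [-2.281, -2.161, 0.001]
force: [-0.8, 0.1, -0.2]
opening: 0.0004
```

Request:
step_arm(deltas=[{"offset": [-2.3,1.3,0],"roll": 0},{"offset": [-2.3,1.3,0],"roll": 0},{"offset": [0,0,0],"roll": 0},{"offset": [0,0,2],"roll": 0},{"offset": [0,0,3],"roll": 0},{"offset": [0,0,3],"roll": 0},{"offset": [0,0,2],"roll": 0},{"offset": [0,0,1.8],"roll": 0},{"offset": [0,0,0],"roll": 0},{"offset": [0,0,0],"roll": 0}])

```text
t: 6.48
tool_pos: [0.5566, -0.1763, 0.1016]
orientation: [2.282, 2.158, 0.001]
force: [-0.0, 0.0, -0.3]
opening: 0.0005
```

```bash
cat > c.py <<'E'
import sys
from h import *
np.set_printoptions(precision=4,suppress=True)
m=np.array([.5736,-.0784]);yaw=-.05615
Q=np.array([[np.cos(yaw),-np.sin(yaw)],[np.sin(yaw),np.cos(yaw)]])
s=robot.read_state();b=Q.T@(s['tool_pos'][:2]-m)
print('tcp bed',b,s['tool_pos'][2],'F bed',Q.T@s['force'][:2],'t',s['t'])
ims=[]
for n in ('scene','top'):
    p=cams.read_camera(n)
    for th,z in (('holder_mark',.074),('push_point',.113)):
        r=cams.pinpoint(p,th)
        if r: X=atz(p,r[0]['xy'],z);print(n,th,round(r[0]['score'],2),Q.T@(X[:2]-m))
    c=proj(p,np.array([.5736,-.09,.06])).astype(int)
    h=60 if n=='top' else 75
    ims.append(cv2.resize(p['pixels'][c[1]-h:c[1]+h,c[0]-h:c[0]+h,::-1],(400,400),interpolation=cv2.INTER_CUBIC))
if len(sys.argv)>1: cv2.imwrite('pics/%s.png'%sys.argv[1],cv2.convertScaleAbs(np.hstack(ims),alpha=1.5))
E
python3 c.py n1
```

```text
tcp bed [-0.0115 -0.0987] 0.10160389623619678 F bed [-0.0089  0.0485] t 6.475
scene holder_mark 0.81 [ 0.0018 -0.0482]
scene push_point 0.62 [-0.0112 -0.0586]
top holder_mark 0.7 [ 0.0091 -0.045 ]
```

View pics/n1.png

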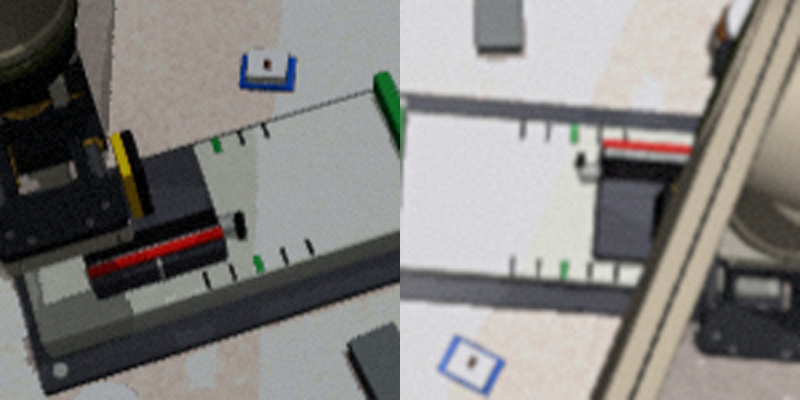

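The gripper is lined up behind the lever: yellow face at scene crop (122,170), white line at (160,268), third (green) mark at (258,263). Now I close in slowly.

Request:
step_arm(deltas=[{"offset": [0.5,0,0],"roll": 0},{"offset": [0.5,0,0],"roll": 0},{"offset": [0.5,0,0],"roll": 0},{"offset": [0.5,0,0],"roll": 0},{"offset": [0.3,0,0],"roll": 0},{"offset": [0.2,0,0],"roll": 0},{"offset": [0.2,0,0],"roll": 0},{"offset": [0.2,0,0],"roll": 0},{"offset": [0,0,0],"roll": 0}])

```text
t: 7.9
tool_pos: [0.5576, -0.1471, 0.1006]
orientation: [-2.283, -2.158, 0.0]
force: [0.7, -0.1, -0.6]
opening: 0.0003
```

Request:
step_arm(deltas=[{"offset": [0.2,0,0],"roll": 0},{"offset": [0.2,0,0],"roll": 0},{"offset": [0,0,0],"roll": 0}])

```text
t: 8.28
tool_pos: [0.5578, -0.143, 0.1006]
orientation: [-2.283, -2.158, -0.0]
force: [-0.5, -0.0, -0.1]
opening: 0.0003
```

Request:
step_arm(deltas=[{"offset": [0.2,0,0],"roll": 0},{"offset": [0.2,0,0],"roll": 0},{"offset": [0,0,0],"roll": 0}])

```text
t: 8.65
tool_pos: [0.5581, -0.1389, 0.1006]
orientation: [-2.282, -2.159, -0.0]
force: [0.0, -0.2, 1.0]
opening: 0.0005
```

Request:
step_arm(deltas=[{"offset": [0.2,0,0],"roll": 0},{"offset": [0.2,0,0],"roll": 0},{"offset": [0,0,0],"roll": 0}])

```text
t: 9.02
tool_pos: [0.5582, -0.136, 0.1007]
orientation: [2.282, 2.157, -0.001]
force: [-0.3, -3.9, -0.6]
opening: 0.0005
```

Request:
step_arm(deltas=[{"offset": [0.2,0,0],"roll": 0},{"offset": [0.2,0,0],"roll": 0},{"offset": [0,0,0],"roll": 0}])

```text
t: 9.4
tool_pos: [0.5585, -0.1312, 0.1006]
orientation: [2.283, 2.158, -0.0]
force: [0.0, -1.5, 0.1]
opening: 0.0003
```

Request:
step_arm(deltas=[{"offset": [0.2,0,0],"roll": 0},{"offset": [0,0,0],"roll": 0}])

```text
t: 9.65
tool_pos: [0.5586, -0.1286, 0.1006]
orientation: [-2.282, -2.158, -0.001]
force: [1.0, 0.0, 0.9]
opening: 0.0005
```

Request:
step_arm(deltas=[{"offset": [0.2,0,0],"roll": 0},{"offset": [0,0,0],"roll": 0}])

```text
t: 9.9
tool_pos: [0.5587, -0.1268, 0.1006]
orientation: [-2.282, -2.158, -0.0]
force: [-0.2, -0.5, -0.0]
opening: 0.0003
```

Request:
step_arm(deltas=[{"offset": [0.2,0,0],"roll": 0},{"offset": [0,0,0],"roll": 0}])

```text
t: 10.15
tool_pos: [0.5588, -0.125, 0.1006]
orientation: [-2.282, -2.159, -0.0]
force: [0.5, 0.3, 0.2]
opening: 0.0006
```

```bash
python3 c.py n2
```

```text
tcp bed [-0.0121 -0.0473] 0.10062842261663084 F bed [0.5033 0.2861] t 10.15
scene holder_mark 0.73 [ 0.0043 -0.0193]
scene push_point 0.39 [-0.0113 -0.035 ]
top holder_mark 0.74 [-0.003  -0.0236]
```

View pics/n2.png

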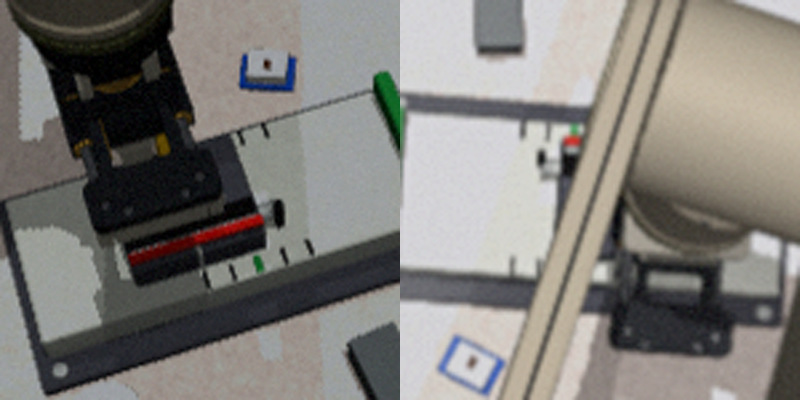

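The white line (crop 200,255) has moved about 40 px, which is about 27 mm, and now lines up with the first mark. So the holder is in click 1. The next snap should come 18 mm further on.

Request:
step_arm(deltas=[{"offset": [0.3,0,0],"roll": 0},{"offset": [0.2,0,0],"roll": 0},{"offset": [0.2,0,0],"roll": 0},{"offset": [0,0,0],"roll": 0}])

```text
t: 10.95
tool_pos: [0.5592, -0.119, 0.1006]
orientation: [2.282, 2.158, -0.002]
force: [-0.3, -4.7, -0.8]
opening: 0.0007
```

Request:
step_arm(deltas=[{"offset": [0.2,0,0],"roll": 0},{"offset": [0,0,0],"roll": 0}])

```text
t: 11.2
tool_pos: [0.5593, -0.1168, 0.1006]
orientation: [2.283, 2.158, -0.001]
force: [-0.4, -4.2, -0.9]
opening: 0.0004
```

Request:
step_arm(deltas=[{"offset": [0.1,0,0],"roll": 0},{"offset": [0,0,0],"roll": 0}])

```text
t: 11.45
tool_pos: [0.5594, -0.1156, 0.1007]
orientation: [2.283, 2.158, -0.001]
force: [0.1, -3.8, -0.9]
opening: 0.0004
```

Request:
step_arm(deltas=[{"offset": [0.1,0,0],"roll": 0},{"offset": [0,0,0],"roll": 0}])

```text
t: 11.7
tool_pos: [0.5594, -0.1141, 0.1006]
orientation: [-2.283, -2.158, -0.0]
force: [-0.9, -2.5, 0.2]
opening: 0.0001
```

Request:
step_arm(deltas=[{"offset": [0.1,0,0],"roll": 0},{"offset": [0,0,0],"roll": 0}])

```text
t: 11.95
tool_pos: [0.5595, -0.1128, 0.1006]
orientation: [-2.282, -2.158, -0.001]
force: [-0.7, -1.9, -0.1]
opening: 0.0003
```

Request:
step_arm(deltas=[{"offset": [0.1,0,0],"roll": 0},{"offset": [0,0,0],"roll": 0}])

```text
t: 12.2
tool_pos: [0.5595, -0.1118, 0.1006]
orientation: [-2.282, -2.158, -0.001]
force: [-0.2, 0.7, 0.3]
opening: 0.0002
```

Request:
step_arm(deltas=[{"offset": [0.3,0,0],"roll": 0},{"offset": [0.2,0,0],"roll": 0},{"offset": [0.2,0,0],"roll": 0},{"offset": [0.2,0,0],"roll": 0},{"offset": [0.2,0,0],"roll": 0},{"offset": [0,0,0],"roll": 0}])

```text
t: 12.95
tool_pos: [0.5602, -0.1015, 0.1007]
orientation: [2.282, 2.158, -0.001]
force: [-0.0, -2.9, -0.5]
opening: 0.0005
```

Request:
step_arm(deltas=[{"offset": [0.2,0,0],"roll": 0},{"offset": [0,0,0],"roll": 0}])

```text
t: 13.2
tool_pos: [0.5603, -0.1, 0.1007]
orientation: [2.283, 2.157, -0.001]
force: [-0.7, -4.1, -0.4]
opening: 0.0004
```

Request:
step_arm(deltas=[{"offset": [0.1,0,0],"roll": 0},{"offset": [0,0,0],"roll": 0}])

```text
t: 13.45
tool_pos: [0.5603, -0.099, 0.1006]
orientation: [2.283, 2.157, -0.001]
force: [0.2, -5.0, -0.5]
opening: 0.0006
```

Request:
step_arm(deltas=[{"offset": [0.1,0,0],"roll": 0},{"offset": [0,0,0],"roll": 0}])

```text
t: 13.7
tool_pos: [0.5604, -0.0977, 0.1007]
orientation: [2.283, 2.158, -0.001]
force: [0.0, -4.8, -1.2]
opening: 0.0006
```

Request:
step_arm(deltas=[{"offset": [0.1,0,0],"roll": 0},{"offset": [0,0,0],"roll": 0}])

```text
t: 13.95
tool_pos: [0.5605, -0.0962, 0.1007]
orientation: [2.283, 2.158, 0.0]
force: [0.5, -3.8, -0.5]
opening: 0.0006
```

Request:
step_arm(deltas=[{"offset": [0.1,0,0],"roll": 0},{"offset": [0,0,0],"roll": 0}])

```text
t: 14.2
tool_pos: [0.5605, -0.0949, 0.1006]
orientation: [-2.282, -2.158, -0.001]
force: [-0.0, -1.7, -0.6]
opening: 0.0002
```

Request:
step_arm(deltas=[{"offset": [0.1,0,0],"roll": 0},{"offset": [0,0,0],"roll": 0}])

```text
t: 14.45
tool_pos: [0.5606, -0.0937, 0.1006]
orientation: [-2.282, -2.158, -0.001]
force: [-0.4, -1.1, 0.3]
opening: 0.0009
```

Request:
step_arm(deltas=[{"offset": [0.05,0,0],"roll": 0},{"offset": [0,0,0],"roll": 0}])

```text
t: 14.7
tool_pos: [0.5606, -0.0936, 0.1006]
orientation: [-2.283, -2.158, -0.0]
force: [-0.4, -1.3, -0.2]
opening: 0.0004
```

```bash
python3 c.py n3
```

```text
tcp bed [-0.0121 -0.0159] 0.10064717511868002 F bed [-0.3148 -1.2725] t 14.7
scene holder_mark 0.7 [-0.0038  0.0067]
scene push_point 0.18 [0.179  0.0519]
top holder_mark 0.7 [0.0034 0.0093]
```

View pics/n3.png

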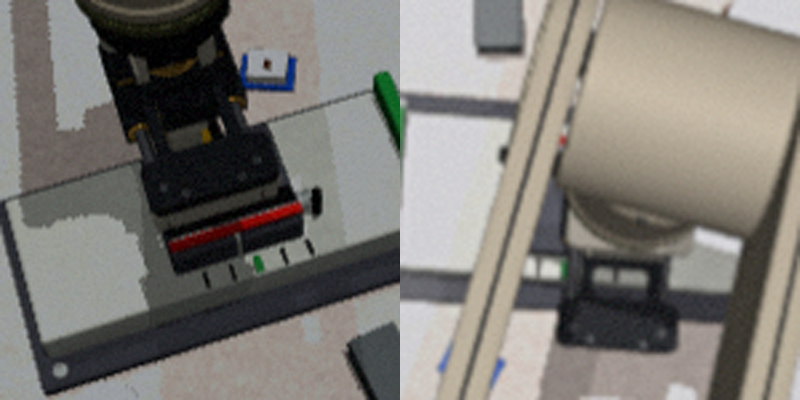

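In the scene crop the white line is at (239,243). In line with the green mark it would be at about (251,239), so the holder is still on the ridge at about 56 mm. I keep pushing in small steps.

Request:
step_arm(deltas=[{"offset": [0.05,0,0],"roll": 0},{"offset": [0,0,0],"roll": 0}])

```text
t: 15.25
tool_pos: [0.5606, -0.0934, 0.1006]
orientation: [2.283, 2.158, -0.0]
force: [0.0, -2.1, -0.6]
opening: 0.0007
```

Request:
step_arm(deltas=[{"offset": [0.05,0,0],"roll": 0},{"offset": [0,0,0],"roll": 0}])

```text
t: 15.5
tool_pos: [0.5606, -0.0926, 0.1006]
orientation: [-2.283, -2.158, -0.0]
force: [-0.2, -1.3, 0.1]
opening: 0.0006
```

```bash
python3 c.py n4
```

```text
tcp bed [-0.0121 -0.0149] 0.10060957622802869 F bed [-0.1301 -1.3081] t 15.5
top holder_mark 0.57 [-0.0027  0.0113]
```

View pics/n4.png

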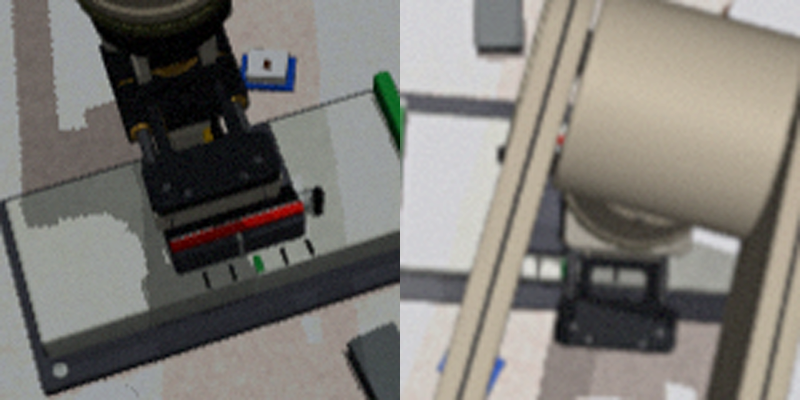

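The line is at crop (240,243), so the holder is still on the ridge top. I continue with half-millimetre steps.

Request:
step_arm(deltas=[{"offset": [0.05,0,0],"roll": 0},{"offset": [0,0,0],"roll": 0}])

```text
t: 16.05
tool_pos: [0.5607, -0.0922, 0.1006]
orientation: [-2.283, -2.158, -0.0]
force: [-0.7, -0.3, -0.6]
opening: 0.0005
```

Request:
step_arm(deltas=[{"offset": [0.05,0,0],"roll": 0},{"offset": [0,0,0],"roll": 0}])

```text
t: 16.3
tool_pos: [0.5607, -0.0916, 0.1006]
orientation: [-2.283, -2.158, -0.0]
force: [0.3, -0.5, 0.5]
opening: 0.0006
```

```bash
python3 c.py n5
```

```text
tcp bed [-0.0121 -0.0139] 0.10061724030799563 F bed [ 0.2839 -0.4999] t 16.3
scene holder_mark 0.57 [-0.001  0.011]
top holder_mark 0.65 [0.0005 0.0075]
```

View pics/n5.png

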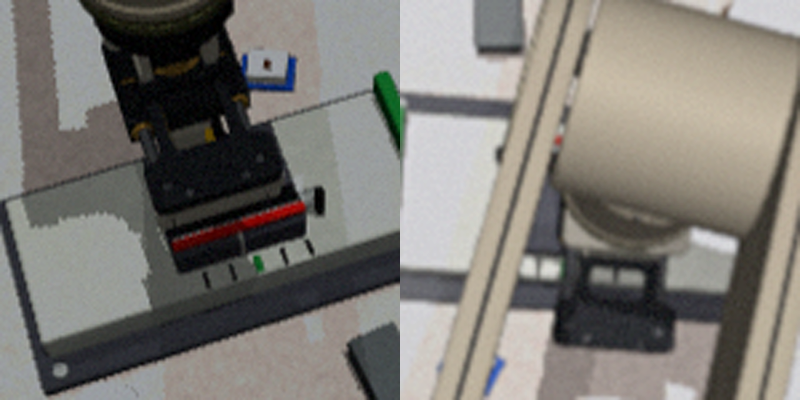

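```bash
cat > d.py <<'E'
from h import *
np.set_printoptions(precision=1,suppress=True)
m=np.array([.5736,-.0784]);yaw=-.05615
Q=np.array([[np.cos(yaw),-np.sin(yaw)],[np.sin(yaw),np.cos(yaw)]])
p=cams.read_camera('scene');c=proj(p,np.array([.5736,-.09,.06])).astype(int)
f=lambda x,y,z:(proj(p,np.array([*(m+Q@[x,y]),z]))-c+75)*400/150
for y in(-.026,.010,.046):print('mark',y,f(.0475,y,.045))
for j in(.0,.028,.046,.054,.056,.058,.060,.064):print('line',j,f(.04,j-.054,.058),'clampend',f(.04,j-.054+.045,.087))
cv2.imwrite('pics/z.png',cv2.resize(cv2.convertScaleAbs(p['pixels'][c[1]-5:c[1]+40,c[0]-20:c[0]+50,::-1],alpha=2),(700,450),interpolation=cv2.INTER_CUBIC))
E
python3 d.py
```

```text
mark -0.026 [203.6 277.5]
mark 0.01 [255.5 261.1]
mark 0.046 [306.8 244.8]
line 0.0 [157.6 272.6] clampend [220.8 233.1]
line 0.028 [198.8 259.7] clampend [262.7 220. ]
line 0.046 [225.1 251.4] clampend [289.4 211.6]
line 0.054 [236.7 247.7] clampend [301.2 207.9]
line 0.056 [239.6 246.8] clampend [304.2 207. ]
line 0.058 [242.5 245.9] clampend [307.1 206.1]
line 0.06 [245.4 245. ] clampend [310.  205.2]
line 0.064 [251.2 243.2] clampend [315.9 203.4]
```

View pics/z.png

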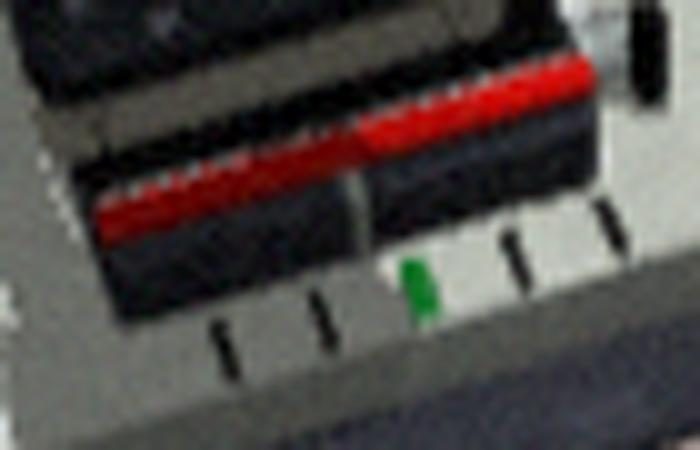

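The zoom shows the white line between marks 2 and 3, at joint about 56–57 mm, just short of the snap.

Request:
step_arm(deltas=[{"offset": [0.05,0,0],"roll": 0},{"offset": [0,0,0],"roll": 0}])

```text
t: 16.9
tool_pos: [0.5607, -0.0912, 0.1007]
orientation: [2.283, 2.158, 0.0]
force: [-0.3, -0.1, 0.1]
opening: 0.0007
```

Request:
step_arm(deltas=[{"offset": [0.05,0,0],"roll": 0},{"offset": [0,0,0],"roll": 0}])

```text
t: 17.15
tool_pos: [0.5608, -0.0907, 0.1007]
orientation: [-2.283, -2.158, -0.0]
force: [-0.3, -0.2, -0.6]
opening: 0.0006
```

```bash
python3 d.py | tail -1
```

```text
line 0.064 [251.2 243.2] clampend [315.9 203.4]
```

View pics/z.png

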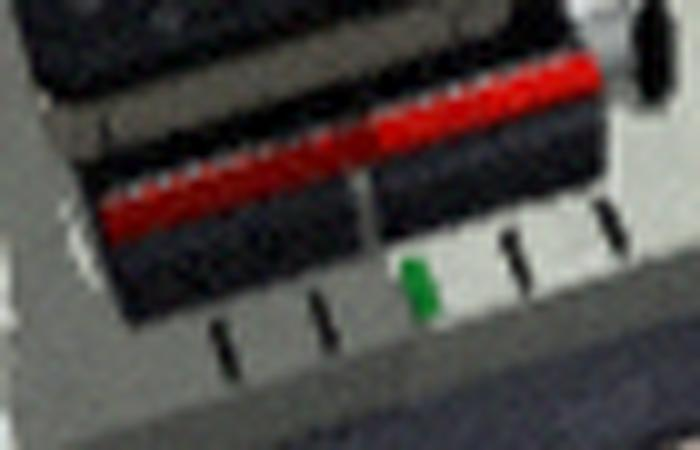

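Line at zoom (364,210), so joint is about 58 mm. I'll track the holder numerically by the right end of the red bar to save views.

Request:
step_arm(deltas=[{"offset": [0.05,0,0],"roll": 0},{"offset": [0.05,0,0],"roll": 0},{"offset": [0,0,0],"roll": 0}])

```text
t: 17.58
tool_pos: [0.5608, -0.0897, 0.1006]
orientation: [-2.283, -2.159, 0.0]
force: [0.0, -0.1, -0.0]
opening: 0.0004
```

```bash
cat > e.py <<'E'
from h import *
p=cams.read_camera('scene');c=proj(p,np.array([.5736,-.09,.06])).astype(int)
a=p['pixels'][c[1]-15:c[1]+35,c[0]-20:c[0]+60].astype(float)
r=a[...,0]-np.maximum(a[...,1],a[...,2]);col=np.clip(r,0,None).max(0)
i=np.where(col>40)[0][-1];k=i+(col[i]-40)/(col[i]-col[i+1]) 
print('red end crop x',(k+55)*400/150, 'top holder', [ (x['score'],x['xy']) for x in cams.pinpoint(p,'holder_mark')[:1]])
cv2.imwrite('pics/z.png',cv2.resize(cv2.convertScaleAbs(p['pixels'][c[1]-5:c[1]+40,c[0]-20:c[0]+50,::-1],alpha=2),(700,450),interpolation=cv2.INTER_CUBIC))
# reference from earlier pictures
for n in('n3','n4','n5'):
    im=cv2.imread(f'pics/{n}.png')[:,:400].astype(float)/1.5
    r=im[...,2]-np.maximum(im[...,1],im[...,0]);col=np.clip(r,0,None).max(0);print(n,np.where(col>40)[0][-1])
E
python3 e.py
```

```text
red end crop x 314.7317073170732 top holder [(0.93, [290.2, 201.8])]
n3 301
n4 303
n5 304
```

The red end jumped about 10 px (7 mm), so the holder snapped ahead. I back away, then check.

Request:
step_arm(deltas=[{"offset": [-0.5,0,0],"roll": 0},{"offset": [-1,0,0],"roll": 0},{"offset": [-1,0,0],"roll": 0},{"offset": [-0.5,0,0],"roll": 0},{"offset": [0,0,-2],"roll": 0},{"offset": [0,0,-3],"roll": 0},{"offset": [0,0,-3],"roll": 0},{"offset": [0,0,-3],"roll": 0},{"offset": [-3,0,0],"roll": 0},{"offset": [-3,0,0],"roll": 0},{"offset": [0,0,0],"roll": 0}])

```text
t: 19.05
tool_pos: [0.5559, -0.1812, 0.2123]
orientation: [2.284, 2.155, 0.001]
force: [0.3, -0.4, 0.3]
opening: 0.0007
```

```bash
python3 e.py|head -1; python3 c.py
```

```text
red end crop x 315.01449275362313 top holder [(0.65, [288.7, 202.7])]
tcp bed [-0.0119 -0.1018] 0.21169045172061823 F bed [ 0.3425 -0.3662] t 19.15
scene holder_mark 0.58 [-0.0011  0.0084]
scene push_point 0.73 [ 0.0499 -0.0061]
top holder_mark 0.77 [0.0045 0.0125]
top push_point 0.62 [-0.0125  0.0026]
```

View pics/z.png

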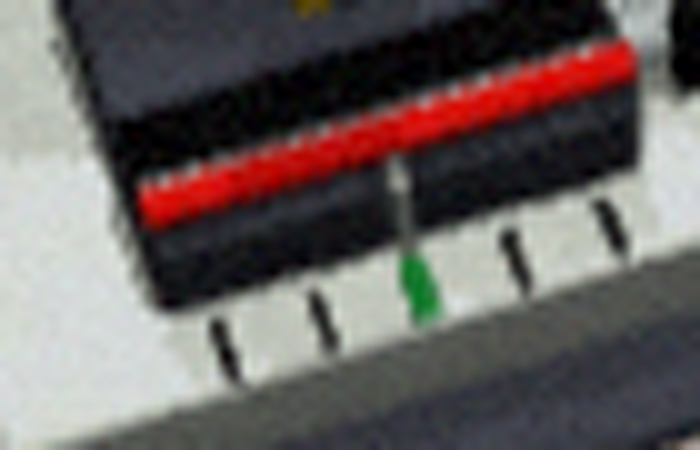

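The white line (400,200) now runs straight into the green mark (418,290), so the holder is seated in the third click and the tool is clear.

```bash
python3 -c "
from plant import robot
print(robot.close_job())"
```

```text
the job is handed in; nothing more can be done
None
```

The holder is in the third click, and I handed the job in at about 19 s of the 45 s allowed.

- **Push:** I closed the fingers and pushed only the yellow face, in steps of 0.5–3 mm. The highest push force read at the end of a move was about 5 N. The holder went through clicks 1, 2 and 3, and then I backed the arm off and lifted it clear.
- **Last checks:** In the final scene picture the white line runs straight into the green mark. The end of the clamp's red bar matches a joint value of about 64 mm and did not move after I let go. The force reading is just noise (under 0.5 N), with the tool well away from everything.
- **Disagreements:**
  - The networks' holder point was a few mm off between cameras (bed y 8.4 and 12.5 mm, where 10 is nominal), and one scene push-point detection was wrong. I relied on the mark alignment instead.
  - On the third ridge the force dropped about 3 mm before the holder snapped over. The pictures showed it still short, so I kept pushing in half-millimetre steps.
- **Not measured:** I did not re-measure the jar, wax block, slide box and brush at the end. The arm's path kept clear of them.

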